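# Shut and lock the tester's access panel with its quarter-turn stud

### The arm

A 6-joint arm with a two-finger parallel gripper is mounted at the origin on a cart in front of the work surface, level with it; the furniture and walls round the work are solid. World frame = base frame: x ahead of the robot, y to its left, z up, the work surface at z = 0. Lengths are in m, angles in degrees, forces in N, time in s.
With the tool pointing down it reaches from about 0.25 to 0.725 m from the base axis. Payload 9.7 kg.
Tool frame: the origin (TCP) lies midway between the tips of the shut fingers; the grasp point (between the pads) lies 19 mm behind it; x points along the fingers, y is the direction in which the jaws open and shut, and the axes are right-handed (so a half turn about x gives the same grasp; the last joint's range is limited). The gripper opens to 85 mm and grips with 20 to 120 N. Pads are 22 mm wide; open, the fingers measure 114 mm over their backs; the gripper's body (76 mm by 85 mm) begins 54 mm behind the grasp point. The pads swing forward as they close: fully open they stand 13 mm farther back than shut.
Start: joints at [65.374, 4.979, 10.078, 95.1, 0, 90], TCP at [0.229, 0.5, 0.231] pointing down, gripper open.
Joint ranges: [-179.16, 179.16], [-48.56, 103.87], [-65.8, 70.77], [-126.05, 130.52], [-82.76, 87.17], [-180, 180]. Speed limits (degrees/s): [127.2, 127.2, 147.25, 180, 180, 180].

### API

Orientations are given as [roll, pitch, yaw] about the fixed x, y, z axes, in that order (R = Rz(yaw) Ry(pitch) Rx(roll)).
In Python, from workcell import bot, cams gives the robot as it stands.
- The arm moves only by the tool apply_moves, never from a script. Its argument "commands" is a list of rows, each a list of 5 numbers: the shift along the tool's x, y, z in m, then the turn about the tool's x in rad, then the opening, from -1 (shut) to 1 (fully open). In form: [[tx, ty, tz, roll, hand], ...]. A call has 1 to 12 rows; each row is the pose to reach, as a shift and turn from the pose measured when the call began, along the tool's axes at that moment; what a row does not reach only later rows make up. A row lasts 1/10 s, in which the tool goes at most 50 mm and 8.59 degrees, less where a joint would pass 70% of its speed; a pose out of reach is approached as far as the arm can. A call with a gripper value outside its range is refused whole. The fingers move at their own pace and stop on an object; "newtons" is the grip in N (left out, the last holds). Time passes only in rows, so rows that repeat a pose let the fingers close. It gives the time, the measured TCP pose, the force and the opening at its end, in the units of the state.
- bot.get_obs(): the state, without advancing time (a new reading comes with each control period).
- cams.camera(name): name is "side" or "top"; returns a dict with "frame" (400x640x3 uint8, blue, green, red), "depth" (400x640 float32, m along the optical axis (not along the pixel's ray), 0 where there is no reading), "camera_matrix" (3x3 intrinsics, pixels), "R" (3x3) and "t" (3): a world point X has camera coordinates R X + t. Camera axes: x right, y down, z forward; pixel columns grow to the right and rows downward; lengths in m; the calibration is good to about 2 mm. A picture is of the moment at which its call begins.
- bot.job_done(): hands the job in, once; it reports no verdict.
Trained networks look in the newest picture that a camera, given by its name, has taken for a name from the list of things; names that differ only in an ending like _2 or _b are one class to them, and where a whole thing is asked for, a point or a joint stands for the part that bears it (a point fixed in the world has none). Each returns a list of dicts, best first, with "confidence" (0 to 1); they miss things now and then, are a little off and sometimes report something else, mostly with a low value. They report only what shows in the picture. A call takes as long as a camera call. They do not tell look-alikes from the thing itself.
- cams.spot_in(name, camera): "rect" ([left, top, right, bottom] in pixels, round what is visible of it).
The state is a dict: "time": time; "q": joint angles; "qd": joint speeds; "joint_efforts": joint torques, N m; "ee_pos": TCP position; "tcp_rot": TCP orientation; "wrist_force": force on the tool from outside, world axes, zero at the start; "torque": the same for the moment, N m; "opening": finger opening in m.
Only numpy, scipy, OpenCV 4.12 (cv2) and the standard library are available. Lean on these libraries where they do the work, as an engineer would, in place of code of your own. Each camera call takes 0.05 s, during which the arm holds its last target. There are 200 camera calls.

### The job

Swing the access panel of the tester case shut, then take the quarter-turn stud from its wooden stand, put it through the hole in the panel, feel for the slot underneath, push it in against the spring and turn it ninety degrees clockwise until it locks, so that it stays in when you let go. Handle the stud gently, never forcing it with more than about 20 N, and leave the other things on the table where they are.

Things in the scene. Friction and masses are not known exactly. Their poses are not given: they have to be found in the camera images.
- case: Grey sheet-metal tester case, fixed, 130 (x) x 120 (y) x 70 mm high with its panel shut; origin under its centre on the table. Its x axis points from the panel's free edge to the hinge, z up; four round sockets in the front (-x) wall. The panel, a flat aluminium plate 128 x 120 x 5 mm, is the whole top; hinge line along the case's y at x = +64, z = 65 mm.
- panel (a joint): Opening angle of the panel, rad: 0 = shut on a hard stop, top face level 70 mm above the table; positive = free (-x) edge raised. Starts 0.35 to 0.75; a stiff hinge (2 to 3 N at the free edge) keeps it where it is left. Push it shut from above on its top face beside the hole, e.g. at case x = -50, y = +40 or -40 mm.
- panel_hole (a point): Centre of the stud hole at the panel's top face, moving with the panel; shut, it is at case x = -38, y = 0, z = 70 mm. A dark sprung bush (ring, outer diameter 38, bore 26 mm) fills the hole and stands 10 mm above the top face; it sinks up to 9 mm, resisting with 5 N at first plus 1 N per mm.
- plate_slot (a point): Centre of the top of a steel plate inside the case under the hole (case x = -38, y = 0, z = 61 mm), 4 mm thick, stiffly sprung downward (4 N, then 6 N per mm), with a through slot 25 x 13 mm. This point's axes are the case's, NOT the slot's: the slot's long way lies anywhere within 0.6 rad either side of the case's x, is not measured and must be found by feel.
- pocket (a point): Plate underside on the hole's axis, 57 mm above the table, axes as the case's. At 90 degrees to the slot is a pocket between 2.5 mm ribs. The crossbar must pass the slot, its top go 2.5 mm or more below this level, turn clockwise seen from above (hard stop at 90 degrees; anticlockwise is blocked), then be let up by the spring into the pocket, which holds it.
- stud_grip (a point): Centre of the black upright wing grip of the loose stud (60 g; a half turn leaves it the same); x along the wing, z up. Wing 30 (x) x 12 (y) x 30 mm high; right under it a flange, diameter 36, 4 mm thick, underside 19 mm below this point. At first it stands in the stand, flange on its top, this point 49 mm above the table; locked in the panel it is 96 mm above the table.
- stud_foot (a point): Middle of the stud's underside, 44 mm below the wing's centre: underside of the crossbar, 20 (x, parallel to the wing) x 9 x 5 mm high, on a 9 mm shank. Height above the table: on the plate across the slot 61 mm; through the slot with the flange on the free bush 55; clear of the ribs below 49.5; bush at its lower end 46; locked 52.
- stand: Wooden block 60 x 46 x 30 mm fixed to the table, origin under its centre; a slot 24 x 13 mm, 27 mm deep, along its x, in which the stud stands.
- receiver_1: White pocket receiver 48 x 62 x 17 mm lying on the table, origin under its centre: leave it alone.
- charger_1: White plug-in charger 76 x 36 x 24 mm lying on the table, origin under its centre: leave it alone.
- stick_9: Black USB stick 78 x 21 x 11 mm lying on the table, origin under its centre: leave it alone.
- watch_1: Steel wrist watch 172 x 44 x 10 mm stretched out on the table, origin under its centre: leave it alone.
- cup_1: Small grey cup 58 mm wide, 29 mm high, on the table, origin under its centre: leave it alone.
There are look-alikes about, which are no part of the job. What is shaped like the part that bears stud_grip but orange is not meant.

How it is judged (in metres and radians):
On the way, in this order (a step that is already met when the one before it is completed fails the run):
1. the panel is shut (value of joint panel below 0.03 rad), for 0.1 s.
2. the stud is pushed in through the slot until its crossbar is below the ribs (horizontal distance between stud_grip and panel_hole below 0.006 m and z of stud_grip in the frame of case below 0.0935 m and value of joint panel below 0.03 rad), for 0.05 s.
At the end, for the whole second after the job is handed in: Panel shut (below 0.03 rad); stud in its hole (6 mm, upright to 0.15 rad), wing within 0.85 rad of the case's y axis; released and at rest the pocket holds it against the spring, wing centre 94.3 to 97.7 mm above the table (unlocked: 99 mm or more) (value of joint panel below 0.03 rad and horizontal distance between stud_grip and panel_hole below 0.006 m and z of stud_grip in the frame of case between 0.0943 and 0.0977 m and angle between the x axis of stud_grip and the y axis of case, either way round below 0.85 rad and angle between stud_grip's own z axis and vertical below 0.15 rad and linear speed of stud below 0.02 m/s); the robot touches nothing.
It fails at once if the stud is pressed or wrenched against the panel, bush or receptacle with more than 35 N (contact force between stud and case above 35 N).
It fails at once if a bystander is moved by more than 30 mm (distance of any of receiver_1, charger_1, stick_9, watch_1, cup_1 from where it was at the start of the episode above 0.03 m).
It also fails if it takes over 72 s, if anything falls off the work surface, if the arm or the gripper's body presses on something with over 40 N, if the wrist force passes 120 N, or if a joint passes its speed limit or range.

## Working session

There is one attempt and no reset: what is moved stays moved. The work goes in short steps, Python scripts to look and compute and a tool call to move; the robot and the scene stay as the last step left them, time stands still between calls to the robot, and variables do not carry over. Pictures are saved under pics/ and viewed, about 8 in all and at most 12, crops included, and the job is handed in when it is done.

Besides the shell and the picture viewer there is one more tool, called after "Request:" as name([rows], argument=value, ...), one row to a line, values as JSON. apply_moves: Moves the arm, as the interface text tells. Its arguments: {"type":"object","properties":{"commands":{"type":"array"},"newtons":{"type":"number"}},"required":["commands"]}

```bash
mkdir -p pics; ls; cat > h.py <<'E'
import numpy as np, cv2
from workcell import bot, cams
def world(c,u,v,d=None):
    K=c["camera_matrix"]; 
    if d is None:
        p=c["depth"][int(v)-2:int(v)+3,int(u)-2:int(u)+3]; d=np.median(p[p>0])
    x=np.array([(u-K[0,2])/K[0,0]*d,(v-K[1,2])/K[1,1]*d,d])
    return c["R"].T@(x-c["t"])
def cloud(c):
    K=c["camera_matrix"]; d=c["depth"]; v,u=np.mgrid[:400,:640]
    P=np.stack([(u-K[0,2])/K[0,0]*d,(v-K[1,2])/K[1,1]*d,d],-1)
    return (P-c["t"])@c["R"]
def px(c,X):
    x=c["R"]@np.array(X)+c["t"]; x=c["camera_matrix"]@x; return x[:2]/x[2]
E
python3 - <<'E'
from h import *
for n in ["top","side"]:
    c=cams.camera(n); cv2.imwrite(f"pics/{n}0.png",c["frame"])
    print(n,-c["R"].T@c["t"])
    for o in ["case","panel","panel_hole","stud_grip","stand","receiver_1","charger_1","stick_9","watch_1","cup_1"]:
        for r in cams.spot_in(o,n)[:3]:
            b=r["rect"]; print(o,np.round(b),round(r["confidence"],2),np.round(world(c,(b[0]+b[2])/2,(b[1]+b[3])/2),3))
print(bot.get_obs())
E
```

```text
pics
top [ 0.460882   -0.27801249  1.01928209]
case [238. 147. 308. 225.] 0.65 [ 0.587 -0.157  0.097]
panel [239. 149. 312. 212.] 0.7 [ 0.598 -0.16   0.091]
panel_hole [238. 147. 313. 213.] 0.86 [ 0.6   -0.159  0.091]
stud_grip [390. 224. 408. 241.] 0.83 [ 0.51  -0.386  0.063]
stud_grip [353. 266. 372. 284.] 0.58 [ 0.431 -0.321  0.058]
stand [381. 218. 416. 252.] 0.69 [ 0.505 -0.386  0.059]
receiver_1 [290. 264. 328. 292.] 0.64 [ 0.422 -0.22   0.014]
charger_1 [352. 167. 380. 195.] 0.56 [ 0.611 -0.327  0.023]
stick_9 [344. 132. 361. 170.] 0.84 [ 0.671 -0.3    0.01 ]
watch_1 [428. 187. 450. 276.] 0.69 [ 0.517 -0.469  0.009]
cup_1 [388. 223. 409. 244.] 0.63 [ 0.508 -0.385  0.061]
cup_1 [366. 126. 396. 153.] 0.57 [ 0.698 -0.356  0.   ]
side [0.42204115 0.70986461 0.74237275]
case [252. 186. 322. 261.] 0.85 [ 0.585 -0.103  0.097]
case [326. 169. 341. 182.] 0.4 [ 0.515 -0.381  0.044]
panel [252. 188. 319. 233.] 0.81 [ 0.597 -0.152  0.094]
panel_hole [255. 188. 313. 236.] 0.68 [ 0.6   -0.15   0.091]
stud_grip [359. 186. 375. 206.] 0.6 [ 0.427 -0.313  0.034]
stud_grip [332. 164. 345. 185.] 
[... 374 characters left out ...]
.062]
cup_1 [255. 177. 276. 196.] 0.55 [ 0.691 -0.37   0.002]
{'time': 1.1, 'q': array([ 6.53731342e+01,  4.97789683e+00,  1.00778526e+01,  9.50993517e+01,
       -1.11739966e-03,  8.99989869e+01]), 'qd': array([-0.11988019, -0.03782134, -0.04002284, -0.00300638, -0.0801119 ,
       -0.09591237]), 'joint_efforts': array([-4.37328286e-03, -5.20115519e+01,  4.64861834e+01,  1.88076046e-03,
       -2.77101053e-04,  6.66832221e-06]), 'ee_pos': array([0.22919157, 0.49996494, 0.23129053]), 'tcp_rot': array([28.39469976, 89.99872977,  3.76884706]), 'wrist_force': array([-0.08540854,  0.16617874,  0.74778199]), 'torque': array([-0.05630532,  0.0366026 , -0.03259208]), 'opening': 0.08554658635717531}
```

```bash
python3 - <<'E'
from h import *
f=cv2.imread("pics/top0.png")
cv2.imwrite("pics/a.png",cv2.resize(f[110:310,220:480],None,fx=3,fy=3,interpolation=cv2.INTER_CUBIC))
E
```

```text
(no output)
```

View pics/a.png

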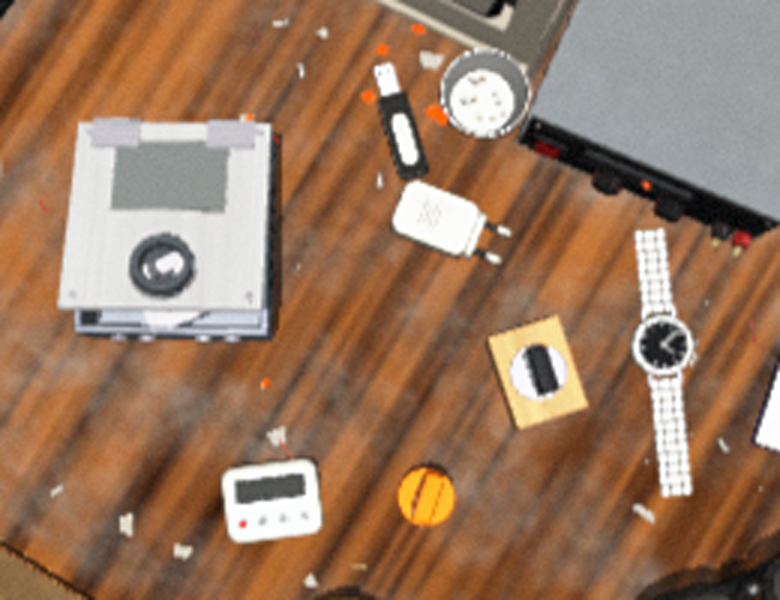

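The picture shows the case at left with its panel ajar: bush at about (274,198) full-frame, hinge away from the robot. There are two stud candidates. The black-winged one at (400,233) stands in the wooden stand, which fits. The orange one at (362,276) is the look-alike to ignore. The crop confirms the black one.

```bash
cat >> h.py <<'E'
def panel(c,box=(225,135,325,235),zmin=.055):
    W=cloud(c); m=np.zeros((400,640),bool); m[box[1]:box[3],box[0]:box[2]]=1
    m&=(c["depth"]>0)&(W[...,2]>zmin)&(W[...,2]<.17)
    P=W[m]; rng=np.random.default_rng(0); best=None
    for _ in range(300):
        a=P[rng.choice(len(P),3,False)]; n=np.cross(a[1]-a[0],a[2]-a[0]); l=np.linalg.norm(n)
        if l<1e-5: continue
        n/=l; k=abs((P-a[0])@n)<.003
        if best is None or k.sum()>best.sum(): best=k
    Q=P[best]; cen=Q.mean(0); n=np.linalg.svd(Q-cen,full_matrices=False)[2][2]; n*=np.sign(n[2])
    print("plane n",n.round(3),"tilt",np.degrees(np.arccos(n[2])).round(1),"downslope dir",np.degrees(np.arctan2(n[1],n[0])).round(1),len(Q))
    e1=np.cross([0,1,0],n); e1/=np.linalg.norm(e1); e2=np.cross(n,e1)
    r=cv2.minAreaRect(np.c_[(Q-cen)@e1,(Q-cen)@e2].astype(np.float32)*1000)
    for b in cv2.boxPoints(r)/1000: print("corner",(cen+b[0]*e1+b[1]*e2).round(4))
    print("size",np.round(r[1],1),"ang",r[2])
E
python3 - <<'E'
from h import *
c=cams.camera("top"); panel(c)
W=cloud(c); f=c["frame"].astype(int)
# flange & wing of stud
b=slice(212,256); a=slice(376,422)
z=W[b,a,2]; w=W[b,a]; g=f[b,a].sum(-1)/3
m=(z>.05)&(z<.075)&(g<90); P=w[m]; print("wing n",m.sum(),P.mean(0).round(4), P[:,2].min(),P[:,2].max())
r=cv2.minAreaRect((P[:,:2]*1000).astype(np.float32)); print(r)
vv=np.linalg.eigh(np.cov(P[:,:2].T))[1][:,1]; print("wing dir",np.degrees(np.arctan2(vv[1],vv[0])))
m=(z>.022)&(z<.04)&(g>60); P=w[m]; r=cv2.minAreaRect((P[:,:2]*1000).astype(np.float32)); print("stand",m.sum(),r,P[:,2].mean())
E
```

```text
plane n [0.354 0.005 0.935] tilt 20.7 downslope dir 0.8 3586
corner [ 0.5377 -0.099   0.1151]
corner [ 0.5383 -0.2197  0.1155]
corner [ 0.6634 -0.2192  0.0681]
corner [ 0.6628 -0.0985  0.0677]
size [133.8 120.7] ang 0.23169010877609253
wing n 103 [ 0.5096 -0.3884  0.0628] 0.052942946473859095 0.06686061964693993
((510.1885070800781, -388.7389221191406), (28.31899070739746, 11.194311141967773), 15.816401481628418)
wing dir -162.56946737277244
stand 651 ((510.40185546875, -389.4553527832031), (60.07455062866211, 46.38065719604492), 18.87816047668457) 0.03044198674466127
```

```bash
cat >> h.py <<'E'
from scipy.spatial.transform import Rotation as Rn
def go(x,y,z,th=None):
    o=bot.get_obs(); R=Rn.from_euler("xyz",o["tcp_rot"],degrees=True).as_matrix()
    d=R.T@(np.array([x,y,z])-o["ee_pos"]); t0=np.degrees(np.arctan2(-R[0,1],R[1,1]))
    print("t",round(o["time"],2),"pos",o["ee_pos"].round(4),"theta",t0.round(2),"open",round(o["opening"],4),"F",o["wrist_force"].round(2),"T",o["torque"].round(3),"q6",o["q"][5].round(1))
    print("shift",d.round(4),"roll",0 if th is None else np.radians(t0-th).round(4))
E
python3 -c "
from h import *
go(.545,-.119,.165)"
```

```text
t 1.15 pos [0.2292 0.5    0.2313] theta -24.63 open 0.0851 F [ 0.52 -0.57 -0.73] T [-0.027  0.053 -0.039] q6 90.0
shift [ 0.0663 -0.4311  0.545 ] roll 0
```

Request:
apply_moves([
  [0.0, -0.431, 0.545, 0, -1],
  [0.0, -0.431, 0.545, 0, -1],
  [0.0, -0.431, 0.545, 0, -1],
  [0.0, -0.431, 0.545, 0, -1],
  [0.0, -0.431, 0.545, 0, -1],
  [0.0, -0.431, 0.545, 0, -1],
  [0.0, -0.431, 0.545, 0, -1],
  [0.0, -0.431, 0.545, 0, -1],
  [0.0, -0.431, 0.545, 0, -1],
  [0.0, -0.431, 0.545, 0, -1],
  [0.0, -0.431, 0.545, 0, -1],
  [0.0, -0.431, 0.545, 0, -1],
], newtons=40)

```text
time: 2.35
ee_pos: [0.5025, -0.0366, 0.2315]
tcp_rot: [27.9, 90.0, 3.2]
wrist_force: [0.9, 0.4, 0.2]
opening: 0.0002
```

Request:
apply_moves([
  [0, 0, 0, 0, -1],
])

```text
time: 2.45
ee_pos: [0.5039, -0.041, 0.2305]
tcp_rot: [-63.9, 90.0, -88.8]
wrist_force: [-0.5, 0.1, -0.3]
opening: -0.0001
```

```bash
python3 -c "
from h import *
go(.545,-.119,.125)"
```

```text
t 2.45 pos [ 0.5039 -0.041   0.2305] theta -24.93 open -0.0001 F [-0.52  0.11 -0.29] T [ 0.047 -0.009  0.003] q6 20.3
shift [ 0.1056 -0.0533  0.0701] roll 0
```

Request:
apply_moves([
  [0.05, -0.053, 0.07, 0, -1],
  [0.09, -0.053, 0.07, 0, -1],
  [0.105, -0.053, 0.07, 0, -1],
  [0.115, -0.053, 0.07, 0, -1],
  [0.122, -0.053, 0.07, 0, -1],
  [0.129, -0.053, 0.07, 0, -1],
  [0.136, -0.053, 0.07, 0, -1],
  [0.143, -0.053, 0.07, 0, -1],
  [0.148, -0.053, 0.07, 0, -1],
  [0.153, -0.053, 0.07, 0, -1],
  [0.156, -0.053, 0.07, 0, -1],
])

```text
time: 3.55
ee_pos: [0.545, -0.1186, 0.0742]
tcp_rot: [-71.6, 90.0, -96.5]
wrist_force: [-1.1, 0.8, 1.3]
opening: -0.0001
```

```bash
python3 -c "
from h import *
go(.545,-.119,.069)"
```

```text
t 3.55 pos [ 0.545  -0.1186  0.0742] theta -24.92 open -0.0001 F [-1.13  0.8   1.29] T [ 0.052  0.187 -0.013] q6 12.7
shift [ 0.0052 -0.0004  0.0002] roll 0
```

Request:
apply_moves([
  [0.003, 0, 0, 0, -1],
  [0.005, 0, 0, 0, -1],
  [0.006, 0, 0, 0, -1],
  [0.006, 0, 0, 0, -1],
])

```text
time: 3.95
ee_pos: [0.545, -0.1186, 0.0698]
tcp_rot: [-16.0, 89.9, -40.9]
wrist_force: [-6.2, 2.5, 12.9]
opening: -0.0001
```

```bash
python3 -c "
from h import *
go(.510,-.389,.13,18)"
```

```text
t 3.95 pos [ 0.545  -0.1186  0.0698] theta -24.92 open -0.0001 F [-6.25  2.51 12.85] T [ 0.291  1.328 -0.032] q6 12.7
shift [-0.06   -0.26    0.0823] roll -0.7491
```

Request:
apply_moves([
  [-0.04, 0, 0, 0, -1],
  [-0.08, 0, 0, 0, -1],
  [-0.08, -0.26, 0.082, -0.75, 0.2],
  [-0.08, -0.26, 0.082, -0.75, 0.2],
  [-0.08, -0.26, 0.082, -0.75, 0.2],
  [-0.08, -0.26, 0.082, -0.75, 0.2],
  [-0.08, -0.26, 0.082, -0.75, 0.2],
  [-0.08, -0.26, 0.082, -0.75, 0.2],
  [-0.08, -0.26, 0.082, -0.75, 0.2],
  [-0.08, -0.26, 0.082, -0.75, 0.2],
  [-0.08, -0.26, 0.082, -0.75, 0.2],
])

```text
time: 5.05
ee_pos: [0.5099, -0.3883, 0.15]
tcp_rot: [-50.7, 89.9, -32.7]
wrist_force: [0.5, 0.7, -0.0]
opening: 0.0514
```

```bash
python3 - <<'E'
from h import *
go(.510,-.389,.060,18)
c=cams.camera("top"); panel(c); W=cloud(c); f=c["frame"]; g=f.astype(int).sum(-1)/3
b=slice(135,240);a=slice(225,330)
z=W[b,a,2]; m=(z>.076)&(z<.09); P=W[b,a][m]; print("bush",m.sum(),P[:,2].mean(),cv2.minEnclosingCircle((P[:,:2]*1000).astype(np.float32)),P.mean(0))
s=cams.camera("side"); A=cv2.resize(f[130:270,230:430],None,fx=3.5,fy=3.5,interpolation=cv2.INTER_CUBIC)
B=cv2.resize(s["frame"][140:280,230:400],None,fx=3,fy=3,interpolation=cv2.INTER_CUBIC)
cv2.imwrite("pics/b.png",A); cv2.imwrite("pics/c.png",B)
E
```

```text
t 5.05 pos [ 0.5099 -0.3883  0.15  ] theta 18.05 open 0.0514 F [ 0.49  0.71 -0.03] T [-0.029 -0.004 -0.019] q6 -55.3
shift [ 0.09   -0.0006 -0.0002] roll 0.0009
plane n [-0.003  0.006  1.   ] tilt 0.4 downslope dir 119.2 3685
corner [ 0.529  -0.0991  0.0687]
corner [ 0.5292 -0.2196  0.0694]
corner [ 0.662  -0.2193  0.0698]
corner [ 0.6618 -0.0988  0.0691]
size [132.8 120.5] ang 0.12292832136154175
bush 171 0.0790093984280472 ((555.0211791992188, -159.50192260742188), 18.82892608642578) [ 0.55480449 -0.15968598  0.0790094 ]
```

View pics/b.png

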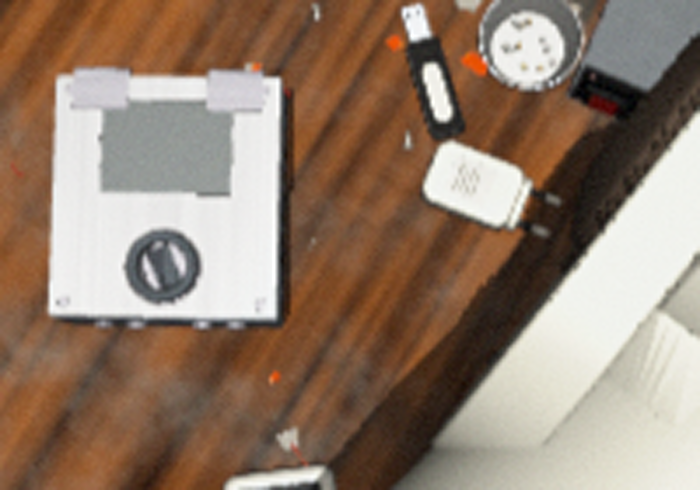

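View pics/c.png

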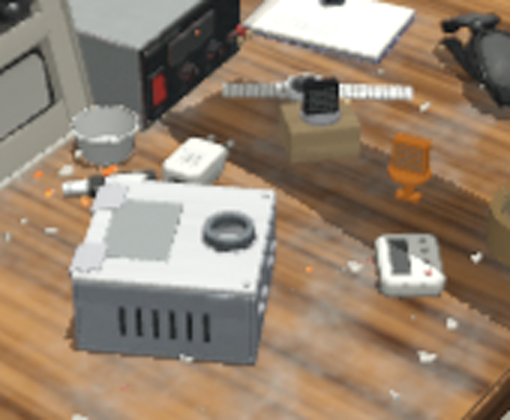

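The panel is shut, with its plane 0.4° off level and at z≈69 mm. The bush is at (162,265) in the crop, and the dark slot in its bore leans from upper left to lower right. The stud stands in its stand. Next I descend to grip the wing above the flange.

Request:
apply_moves([
  [0.04, -0.001, 0, 0, 0.2],
  [0.08, -0.001, 0, 0, 0.2],
  [0.1, -0.001, 0, 0, 0.2],
  [0.107, -0.001, 0, 0, 0.2],
  [0.111, -0.001, 0, 0, 0.2],
  [0.111, -0.001, 0, 0, 0.2],
  [0.111, -0.001, 0, 0, -1],
  [0.111, -0.001, 0, 0, -1],
  [0.111, -0.001, 0, 0, -1],
  [0.111, -0.001, 0, 0, -1],
  [0.111, -0.001, 0, 0, -1],
], newtons=50)

```text
time: 6.25
ee_pos: [0.5111, -0.3893, 0.0404]
tcp_rot: [-54.4, 89.8, -36.3]
wrist_force: [0.6, -1.1, 5.5]
opening: 0.0111
```

```bash
python3 - <<'E'
from h import *
go(.510,-.389,.138)
c=cams.camera("top"); W=cloud(c); f=c["frame"]
u,v=px(c,[.555,-.1595,.061]).round().astype(int); print(u,v)
cv2.imwrite("pics/d.png",cv2.resize(f[v-16:v+17,u-16:u+17],None,fx=14,fy=14,interpolation=cv2.INTER_CUBIC))
y,x=np.mgrid[-16:17,-16:17]; g=f[v-16:v+17,u-16:u+17].astype(int).sum(-1)/3
print(g[6:28,6:28].round().astype(int))
E
```

```text
t 6.25 pos [ 0.5111 -0.3893  0.0404] theta 18.11 open 0.0111 F [ 0.61 -1.08  5.53] T [ 0.031  0.028 -0.003] q6 -55.4
shift [-0.0976  0.0004 -0.0008] roll 0
277 206
[[240 243 242 235 209 172 128 120 118 114  99 115 118 144 167 216 243 243
  242 240 238 238]
 [241 244 222 180 131 114 107 110 115 110 107 106  97  90  84 134 216 239
  242 240 239 238]
 [241 214 154 118 116 113 100  96 101  92  91 105 110 111  93  99 137 195
  241 243 240 239]
 [223 143 108 117 104  85  81 142 176 129  75 142 139 115 102  99  94 119
  212 241 240 239]
 [164 106 111  99  68  57 115 161 163 122 102 167 198 159 106 105  95  76
  142 227 241 240]
 [125 101 108  64  70  70 111 122  98  95 112 150 223 214 139 110 106  86
   93 178 239 242]
 [112 111  79  68 120  80  82  94  87  93 109 120 200 226 201 150 114  95
   76 125 227 241]
 [103 111  62 100 186 105  84  88  89  94 108 112 177 229 228 189 119 106
   80 104 209 240]
 [104 103  61 113 220 145  86  84  89  95 113 114 147 223 232 214 124 104
   83  89 192 238]
 [110  96  65 123 220 207 114  85  84  99 111 114 121 195 234 229 135 108
   90  77 178 239]
 [104 
[... 410 characters left out ...]
3 111 113  85  86 106 116  85
   91 207 237 240]
 [124  97 107  93  74 103 175 226 151  82  80  83  84  88 100 117  98  72
  123 220 241 240]
 [191 114 101 101  90  93 108 164 123  83  65  77  86 102 111  98  68 105
  185 238 243 240]
 [238 169 116 101 101 102  93  95  88  88  91  99 109 110 100  84 102 184
  237 242 241 240]
 [243 230 182 144 113  98 103 107 105 106 111 109  92  98  93 163 192 235
  245 243 241 240]
 [242 243 235 203 156 110 103 101  94  90  93  83  88 174 175 217 237 245
  246 242 241 239]
 [241 243 242 238 229 192 160 133 124 169 165 163 149 218 234 239 245 245
  245 242 241 239]
 [242 242 243 245 243 237 233 225 209 230 236 236 230 236 243 245 245 243
  244 242 241 239]]
```

View pics/d.png

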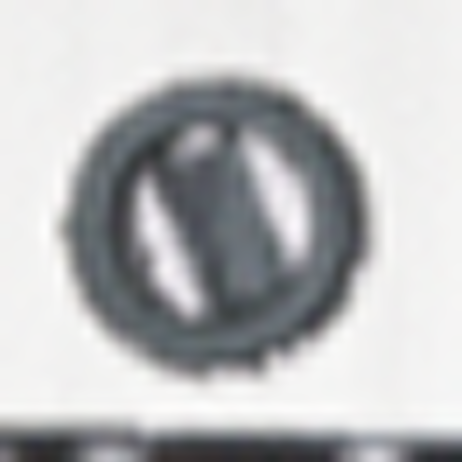

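The slot's edges have a slope of about 0.41, so the slot lies at about +22° from case x. I'll start from that and confirm it by feel. The wing is gripped at an opening of 11 mm, so I lift and travel.

Request:
apply_moves([
  [-0.03, 0, 0, 0, -1],
  [-0.06, 0, 0, 0, -1],
  [-0.1, 0, 0, 0, -1],
  [-0.12, 0, 0, 0, -1],
], newtons=80)

```text
time: 6.7
ee_pos: [0.5113, -0.3895, 0.1641]
tcp_rot: [-55.0, 89.6, -36.9]
wrist_force: [0.6, -0.2, -0.4]
opening: 0.0103
```

```bash
python3 -c "
from h import *
go(.556,-.1595,.150,22.3)"
```

```text
t 6.7 pos [ 0.5113 -0.3895  0.1641] theta 18.1 open 0.0103 F [ 0.59 -0.17 -0.44] T [-0.057 -0.028 -0.013] q6 -55.4
shift [0.0133 0.2048 0.1139] roll -0.0732
```

Request:
apply_moves([
  [0.013, 0.205, 0.114, -0.073, -1],
  [0.013, 0.205, 0.114, -0.073, -1],
  [0.013, 0.205, 0.114, -0.073, -1],
  [0.013, 0.205, 0.114, -0.073, -1],
  [0.013, 0.205, 0.114, -0.073, -1],
  [0.013, 0.205, 0.114, -0.073, -1],
  [0.013, 0.205, 0.114, -0.073, -1],
  [0.013, 0.205, 0.114, -0.073, -1],
])

```text
time: 7.5
ee_pos: [0.5559, -0.1601, 0.1503]
tcp_rot: [-61.3, 89.6, -39.0]
wrist_force: [-0.5, -0.9, -0.4]
opening: 0.0103
```

```bash
python3 - <<'E'
from h import *
go(.556,-.1595,.122,22.3)
s=cams.camera("side"); f=s["frame"]
print(cams.spot_in("stud_grip","side")[:3])
for X in [(.556,-.1595,.15-.0354),(.556,-.1595,.1586),(.556,-.1595,.08)]: print(px(s,X).round(1))
cv2.imwrite("pics/e.png",cv2.resize(f[140:270,220:360],None,fx=4.5,fy=4.5,interpolation=cv2.INTER_CUBIC))
E
```

```text
t 7.5 pos [ 0.5559 -0.1601  0.1503] theta 22.25 open 0.0103 F [-0.55 -0.88 -0.35] T [-0.024  0.016 -0.012] q6 -38.2
shift [0.0283 0.0006 0.0003] roll -0.0009
[{'rect': [358.1, 185.1, 374.6, 203.5], 'confidence': 0.54}, {'rect': [298.3, 176.9, 313.1, 205.5], 'confidence': 0.48}]
[304.8 201.8]
[304.5 184.4]
[304.9 214.9]
```

View pics/e.png

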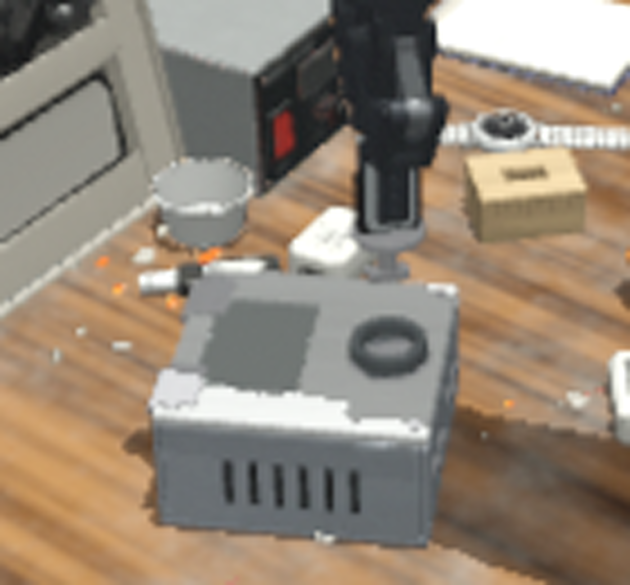

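The stud hangs upright in the jaws. Its crossbar at crop (388,278) is in line with the bush at (388,347). I lower gently and watch the force.

Request:
apply_moves([
  [0.02, 0.001, 0, 0, -1],
  [0.035, 0.001, 0, 0, -1],
  [0.042, 0.001, 0, 0, -1],
  [0.046, 0.001, 0, 0, -1],
  [0.049, 0.001, 0, 0, -1],
  [0.05, 0.001, 0, 0, -1],
])

```text
time: 8.2
ee_pos: [0.5558, -0.1598, 0.1004]
tcp_rot: [-59.4, 89.6, -37.2]
wrist_force: [0.3, 0.2, -0.9]
opening: 0.0104
```

```bash
python3 -c "
from h import *
go(.556,-.1595,.0935,22.3)"
```

```text
t 8.2 pos [ 0.5558 -0.1598  0.1004] theta 22.19 open 0.0104 F [ 0.31  0.25 -0.89] T [-0.016 -0.005  0.012] q6 -38.2
shift [0.0069 0.0003 0.0003] roll -0.002
```

Free into the bore: foot at 65 mm with no lateral force. Next is feeling for the slot at 61 mm.

Request:
apply_moves([
  [0.002, 0, 0, 0, -1],
  [0.004, 0, 0, 0, -1],
  [0.005, 0, 0, 0, -1],
  [0.006, 0, 0, 0, -1],
  [0.006, 0, 0, 0, -1],
])

```text
time: 8.7
ee_pos: [0.5558, -0.1598, 0.0943]
tcp_rot: [-60.3, 89.6, -38.1]
wrist_force: [-0.7, -0.2, -0.5]
opening: 0.0104
```

Request:
apply_moves([
  [0.002, 0, 0, 0, -1],
  [0.004, 0, 0, 0, -1],
  [0.005, 0, 0, 0, -1],
  [0.005, 0, 0, 0, -1],
])

```text
time: 9.1
ee_pos: [0.5559, -0.1598, 0.0897]
tcp_rot: [-58.3, 89.6, -36.1]
wrist_force: [-1.4, -0.3, 3.5]
opening: 0.0105
```

Force starts just where the flange meets the bush, so the crossbar is through the slot. Pushing on.

Request:
apply_moves([
  [0.002, 0, 0, 0, -1],
  [0.004, 0, 0, 0, -1],
  [0.006, 0, 0, 0, -1],
  [0.007, 0, 0, 0, -1],
  [0.007, 0, 0, 0, -1],
])

```text
time: 9.6
ee_pos: [0.556, -0.1599, 0.0839]
tcp_rot: [-55.8, 89.5, -33.6]
wrist_force: [-3.4, 0.3, 9.8]
opening: 0.0104
```

```bash
python3 -c "
from h import *
go(.556,-.1595,.0825,-67.7)"
```

```text
t 9.6 pos [ 0.556  -0.1599  0.0839] theta 22.19 open 0.0104 F [-3.4   0.27  9.77] T [0.322 0.938 0.006] q6 -38.2
shift [0.0014 0.0003 0.0001] roll 1.5689
```

Request:
apply_moves([
  [0.001, 0, 0, 0, -1],
  [0.002, 0, 0, 0, -1],
  [0.002, 0, 0, 0.08, -1],
  [0.002, 0, 0, 0.16, -1],
  [0.002, 0, 0, 0.24, -1],
  [0.002, 0, 0, 0.32, -1],
  [0.002, 0, 0, 0.4, -1],
  [0.002, 0, 0, 0.4, -1],
])

```text
time: 10.4
ee_pos: [0.5569, -0.1603, 0.0837]
tcp_rot: [-29.1, 89.3, -30.0]
wrist_force: [-0.0, -0.6, 10.5]
opening: 0.0103
```

```bash
python3 -c "
from h import *
go(.556,-.1595,.0825,-67.7)"
```

```text
t 10.4 pos [ 0.5569 -0.1603  0.0837] theta -0.89 open 0.0103 F [-0.03 -0.6  10.49] T [-0.06   0.243 -0.052] q6 -15.1
shift [ 0.0012  0.0008 -0.001 ] roll 1.166
```

Turning freely at 0.05 Nm, with 10.5 N of push. Continuing.

Request:
apply_moves([
  [0.002, 0, 0, 0.1, -1],
  [0.0025, 0, 0, 0.2, -1],
  [0.0025, 0, 0, 0.3, -1],
  [0.0025, 0, 0, 0.4, -1],
  [0.0025, 0, 0, 0.5, -1],
  [0.0025, 0, 0, 0.6, -1],
  [0.0025, 0, 0, 0.7, -1],
  [0.0025, 0, 0, 0.7, -1],
])

```text
time: 11.2
ee_pos: [0.558, -0.1608, 0.0831]
tcp_rot: [13.0, 89.1, -28.2]
wrist_force: [-0.1, -0.8, 12.9]
opening: 0.0104
```

```bash
python3 -c "
from h import *
go(.556,-.1595,.0825,-67.7)"
```

```text
t 11.2 pos [ 0.558  -0.1608  0.0831] theta -41.2 open 0.0104 F [-0.06 -0.76 12.91] T [-0.096  0.24  -0.005] q6 25.2
shift [ 0.0006 -0.0003 -0.0023] roll 0.4625
```

Request:
apply_moves([
  [0.002, 0, 0, 0.1, -1],
  [0.002, 0, 0, 0.2, -1],
  [0.002, 0, 0, 0.3, -1],
  [0.002, 0, 0, 0.4, -1],
  [0.002, 0, 0, 0.44, -1],
  [0.002, 0, 0, 0.44, -1],
])

```text
time: 11.8
ee_pos: [0.5582, -0.1611, 0.0828]
tcp_rot: [37.9, 89.0, -28.6]
wrist_force: [-3.4, -0.7, 12.0]
opening: 0.0106
```

```bash
python3 -c "
from h import *
go(.556,-.1595,.0825,-67.7)"
```

```text
t 11.8 pos [ 0.5582 -0.1611  0.0828] theta -66.5 open 0.0106 F [-3.41 -0.72 11.97] T [0.116 1.066 0.028] q6 50.5
shift [ 0.0002 -0.0014 -0.0024] roll 0.021
```

Request:
apply_moves([
  [0.001, 0, 0, 0.04, -1],
  [0.001, 0, 0, 0.08, -1],
  [0.001, 0, 0, 0.08, -1],
])

```text
time: 12.1
ee_pos: [0.5578, -0.1614, 0.0829]
tcp_rot: [40.3, 89.0, -30.9]
wrist_force: [-5.7, -0.4, 10.8]
opening: 0.0107
```

```bash
python3 -c "
from h import *
go(.556,-.1595,.0825,-67.7)"
```

```text
t 12.1 pos [ 0.5578 -0.1614  0.0829] theta -71.17 open 0.0107 F [-5.73 -0.42 10.84] T [0.053 1.523 0.068] q6 55.2
shift [ 0.0004 -0.0011 -0.0024] roll -0.0606
```

The stop is felt: after 93° of turn the lateral force rises. I ease off a little and let the spring lift it.

Request:
apply_moves([
  [-0.001, 0, 0, -0.02, -1],
  [-0.002, 0, 0, -0.03, -1],
  [-0.003, 0, 0, -0.03, -1],
  [-0.004, 0, 0, -0.03, -1],
  [-0.004, 0, 0, -0.03, -1],
])

```text
time: 12.6
ee_pos: [0.5577, -0.1614, 0.0874]
tcp_rot: [38.4, 89.0, -31.1]
wrist_force: [-2.6, 0.1, 6.3]
opening: 0.0104
```

```bash
python3 -c "
from h import *
go(.556,-.1595,.0825,-67.7)"
```

```text
t 12.6 pos [ 0.5577 -0.1614  0.0874] theta -69.46 open 0.0104 F [-2.55  0.05  6.25] T [ 0.132  0.735 -0.012] q6 53.4
shift [ 0.0049 -0.001  -0.0025] roll -0.0307
```

Request:
apply_moves([
  [-0.001, 0, 0, 0, -1],
  [-0.0015, 0, 0, 0, -1],
  [-0.002, 0, 0, 0, -1],
])

```text
time: 12.9
ee_pos: [0.5573, -0.1613, 0.0879]
tcp_rot: [36.5, 89.1, -32.9]
wrist_force: [3.4, -2.5, -14.0]
opening: 0.0103
```

The pocket holds against a 14 N pull, so it is locked. I relax and release.

Request:
apply_moves([
  [0.001, 0, 0, 0, -1],
  [0.001, 0, 0, 0, -1],
  [0.001, 0, 0, 0, -0.4],
  [0.001, 0, 0, 0, 0.0],
  [0.001, 0, 0, 0, 0.0],
  [0.001, 0, 0, 0, 0.0],
  [-0.02, 0, 0, 0, 0.0],
  [-0.06, 0, 0, 0, 0.0],
  [-0.1, 0, 0, 0, 0.0],
])

```text
time: 13.8
ee_pos: [0.5555, -0.1603, 0.1886]
tcp_rot: [34.9, 89.2, -34.6]
wrist_force: [0.3, -0.4, 0.0]
opening: 0.0424
```

```bash
python3 -c "
from h import *
go(.35,.15,.25)"
```

```text
t 13.8 pos [ 0.5555 -0.1603  0.1886] theta -69.46 open 0.0424 F [ 0.34 -0.36  0.04] T [ 0.019 -0.061  0.028] q6 53.5
shift [-0.0663 -0.083  -0.3619] roll 0
```

Request:
apply_moves([
  [-0.06, -0.083, -0.36, 0, 0],
  [-0.06, -0.083, -0.36, 0, 0],
  [-0.06, -0.083, -0.36, 0, 0],
  [-0.06, -0.083, -0.36, 0, 0],
  [-0.06, -0.083, -0.36, 0, 0],
  [-0.06, -0.083, -0.36, 0, 0],
  [-0.06, -0.083, -0.36, 0, 0],
  [-0.06, -0.083, -0.36, 0, 0],
])

```text
time: 14.6
ee_pos: [0.3489, 0.1502, 0.2448]
tcp_rot: [41.9, 89.1, -27.4]
wrist_force: [0.4, -0.7, 0.4]
opening: 0.043
```

```bash
python3 - <<'E'
from h import *
c=cams.camera("top"); panel(c); W=cloud(c); f=c["frame"]; g=f.astype(int).sum(-1)/3
b=slice(170,240);a=slice(245,310); z=W[b,a,2]
m=(z>.1)&(z<.13); P=W[b,a][m]; print("wing",m.sum(),P.mean(0).round(4),np.percentile(P[:,2],[25,50,75]).round(4),cv2.minAreaRect((P[:,:2]*1000).astype(np.float32)))
m=(z>.074)&(z<.09); P=W[b,a][m]; print("flange",m.sum(),np.median(P[:,2]),cv2.minEnclosingCircle((P[:,:2]*1000).astype(np.float32)))
s=cams.camera("side")
A=cv2.resize(f[130:300,230:430],(400,340),interpolation=cv2.INTER_CUBIC); B=cv2.resize(s["frame"][140:280,230:395],(400,340),interpolation=cv2.INTER_CUBIC)
cv2.imwrite("pics/f.png",np.hstack([A,B]))
E
```

```text
plane n [-0.005  0.001  1.   ] tilt 0.3 downslope dir 167.5 3734
corner [ 0.5275 -0.0998  0.069 ]
corner [ 0.5291 -0.2202  0.0691]
corner [ 0.6625 -0.2184  0.0698]
corner [ 0.6609 -0.098   0.0696]
size [133.5 120.4] ang 0.7681472897529602
wing 125 [ 0.5569 -0.161   0.1094] [0.108  0.1097 0.1114] ((557.2931518554688, -160.5000762939453), (12.481139183044434, 29.85759735107422), 21.550973892211914)
flange 204 0.07984516904054327 ((575.3264770507812, -169.33538818359375), 51.16632843017578)
```

View pics/f.png

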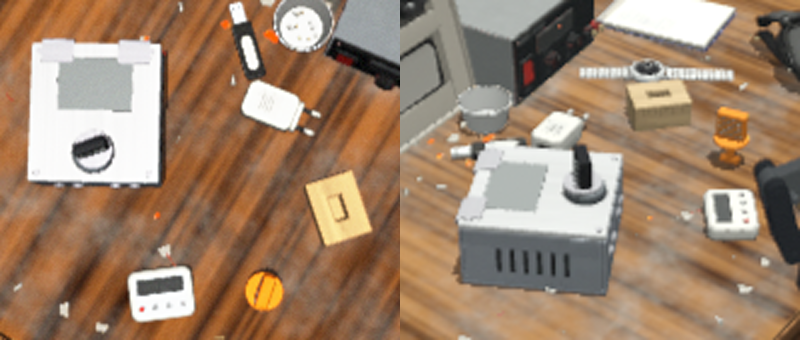

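The stud stands upright in the bush (about (93,150) in the left half), with its wing across the case. The panel is shut and the other things have not moved. Wing top is about 110 mm, against 111 expected when locked and 114 or more unlocked.

```bash
python3 -c "
from workcell import bot
print(bot.job_done())"
```

```text
the job is handed in; nothing more can be done
None
```

The panel is shut and the quarter-turn stud is locked in it. I handed the job in at about 15 s on the robot's clock; it reports no verdict.

- **Panel:** I pushed it shut with about 13 N. The last picture shows it 0.3° off level.
- **Slot:** I took the first guess at its angle, about 22° from the case's x axis, from the camera. The stud then went through with no resistance until its flange met the bush, so I did not have to search for the slot by feel.
- **Turning and locking:** I pushed in with at most about 13 N and turned about 93° clockwise. Near the end the sideways force rose, which I took as the stop. After easing off, the stud held against a 14 N upward pull.
- **Last checks:**
  - The wing top measures about 110 mm high; 111 mm is expected locked and at least 114 mm unlocked.
  - The wing is about 21° from the case's y axis and about 2 mm from where I measured the hole.
  - The stud looks upright, the gripper is clear, and nothing else on the table appears moved.
- **Failed or not done:** My circle fit of the flange in the last picture caught other points and was useless, so I relied on the wing. I read the forces only at the end of each move, so brief peaks between readings are not ruled out.

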